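# Lay the cut pieces on their drying boards

## Robot

A 6-joint arm with a two-finger parallel gripper is mounted at the origin on a cart in front of the work surface, level with it; the furniture and walls round the work are solid. World frame = base frame: x ahead of the robot, y to its left, z up, the work surface at z = 0. Lengths are in m, angles in rad, forces in N, time in s.
With the tool pointing down it reaches from about 0.275 to 0.875 m from the base axis. Payload 12.5 kg.
Tool frame: the origin (TCP) lies at the very end of the fingers, on their centre line; the grasp point (between the pads) lies 19 mm behind it; z points along the fingers, y is the line along which they close (so a half turn about z gives the same grasp; the last joint's range is limited). The gripper opens to 85 mm and grips with 20 to 120 N. Pads are 22 mm wide; open, the fingers measure 114 mm over their backs; the gripper's body (76 mm by 85 mm) begins 54 mm behind the grasp point. The pads swing forward as they close: fully open they stand 13 mm farther back than shut.
Start: joints at [1.158, 0.351, 1.652, -0, 1.139, -0.085], TCP at [0.177, 0.521, 0.211] pointing down, gripper open.
Joint ranges: [-2.75, 2.75], [-0.79, 2.1], [0.01, 2.65], [-1.57, 4.71], [0.07, 3.14], [-2.87, 2.87]. Speed limits (rad/s): [2.22, 2.22, 2.79, 3.14, 3.14, 3.14].

## Interface

Orientations are given as a unit quaternion [x, y, z, w].
In Python, from bench import observe, imaging, ctrl gives the robot as it stands.
- The arm moves only by the tool servo_tool, never from a script. Its arguments are lists of equal length, an entry for each row: "translation": the shift along the tool's x, y, z in cm, a list of three; "yaw": the turn about the tool's z in rad. A call has 1 to 20 rows; each row shifts and turns the commanded pose from where the row before left it, along the tool's axes as they then stand; what a row does not reach is not made up. A row lasts 1/12 s, in which the tool goes at most 41.7 mm and 7.16 degrees, less where a joint would pass 70% of its speed; a pose out of reach is approached as far as the arm can. A call is refused whole if a number of a shift passes 4.17 or a number of a turn 0.125, either way. A call with a gripper value outside its range is refused whole. "fingers" is the closure, from -1 (fully open) to 1 (shut), so that 0 is half open, set as the call begins (left out, the last holds). The fingers move at their own pace and stop on an object; "force" is the grip in N (left out, the last holds). Time passes only in rows, so rows that do not move let the fingers close. It gives the time, the measured TCP pose, the force, the opening and the grip force at its end, in the units of the state.
- observe(): the state, without advancing time (a new reading comes with each control period).
- imaging.capture(name): name is "scene" or "top"; returns (picture, depth): 480x640x3 uint8, blue, green, red; 480x640 float32, m along the optical axis (not along the pixel's ray), 0 where there is no reading.
- imaging.camera_info(name): a dict with "K" (3x3 intrinsics, pixels), "extrinsics" (4x4, takes a point from world to camera coordinates). Camera axes: x right, y up, looking along -z (the intrinsics and any distortion apply to the point x, -y, -z); pixel columns grow to the right and rows downward; lengths in m; the calibration is good to about 2 mm. A picture is of the moment at which its call begins. camera_info takes no time and is no camera call.
- ctrl.job_done(): hands the job in; it is judged then, once.
The state is a dict: "time_s": time; "joints": joint angles; "qd": joint speeds; "tau": joint torques, N m; "position": TCP position; "eef_rot": TCP orientation; "force": force on the tool from outside, world axes, zero at the start; "moment": the same for the moment, N m; "gripper_width": finger opening in m; "grip_force": force on a finger pad.
Only numpy, scipy, OpenCV 4.12 (cv2) and the standard library are available. Lean on these libraries where they do the work, as an engineer would, in place of code of your own. Each camera call takes 0.05 s, during which the arm holds its last target. There are 200 camera calls.

## Task

Four pieces of bare wood in four lengths are to be oiled: lay each one on the drying board made for its length, the one whose end cleats leave about a centimetre free at each end of it. Each piece must lie flat on both ribs between the cleats, along the board and in the middle of its width, and be let go. Leave the sanding block and the marker where they are.

Things in the scene. Friction and masses are not known exactly. Their poses are not given: they have to be found in the camera images.
- block_50_center (a point): the shortest piece: a chunky pale wood block, 50 mm long, 30 mm wide, 20 mm thick, loose, lying flat on the bench at the start. The point is its centre, half-way up (10 mm above its underside); its y axis runs along its length, x across its width, z up.
- board_50_seat (a point): drying board for the 50 mm piece: plywood 90 x 64 x 8 mm, fixed to the bench. End cleats 70 mm apart inside, 10 mm thick, tops 24 mm above the bench. Two cross ribs (6 mm thick, 56 mm across), 17 mm from the middle each way, carry the piece; tops 16 mm up. Point: middle of the board, level with the rib tops, where the middle of the piece's underside belongs; y axis along the board, z up.
- block_80_center (a point): the second shortest piece: a pale wood block, 80 mm long, 30 mm wide, 18 mm thick, loose, lying flat on the bench at the start. The point is its centre, half-way up (9 mm above its underside); its y axis runs along its length, x across its width, z up.
- board_80_seat (a point): drying board for the 80 mm piece: plywood 120 x 64 x 8 mm, fixed to the bench. End cleats 100 mm apart inside, 10 mm thick, tops 24 mm above the bench. Two cross ribs (6 mm thick, 56 mm across), 26 mm from the middle each way, carry the piece; tops 16 mm up. Point: middle of the board, level with the rib tops, where the middle of the piece's underside belongs; y axis along the board, z up.
- stick_110_center (a point): the second longest piece: a thin narrow pale wood stick, 110 mm long, 22 mm wide, 12 mm thick, loose, lying flat on the bench at the start. The point is its centre, half-way up (6 mm above its underside); its y axis runs along its length, x across its width, z up.
- board_110_seat (a point): drying board for the 110 mm piece: plywood 150 x 64 x 8 mm, fixed to the bench. End cleats 130 mm apart inside, 10 mm thick, tops 24 mm above the bench. Two cross ribs (6 mm thick, 56 mm across), 36 mm from the middle each way, carry the piece; tops 16 mm up. Point: middle of the board, level with the rib tops, where the middle of the piece's underside belongs; y axis along the board, z up.
- lath_190_center (a point): the longest piece: a thin flat wood lath, 190 mm long, 32 mm wide, 10 mm thick, loose, lying flat on the bench at the start. The point is its centre, half-way up (5 mm above its underside); its y axis runs along its length, x across its width, z up.
- board_190_seat (a point): drying board for the 190 mm piece: plywood 230 x 64 x 8 mm, fixed to the bench. End cleats 210 mm apart inside, 10 mm thick, tops 24 mm above the bench. Two cross ribs (6 mm thick, 56 mm across), 65 mm from the middle each way, carry the piece; tops 16 mm up. Point: middle of the board, level with the rib tops, where the middle of the piece's underside belongs; y axis along the board, z up.
- sanding_block_center (a point): bystander: a sanding block with a red sole, 42 x 75 x 27 mm, loose, beyond the work; the point is its centre, half-way up; y axis along its length. Behind it and the work (x over 0.75 m) stand fixed things up to 280 mm high; the vices on the bench's near edge (x under 0.38 m) are 111 mm high.
- marker_center (a point): bystander: a black and blue marker, 138 mm long, 15 mm thick, loose, lying beyond the work; the point is its centre, half-way up; y axis along its length. Fixed things near it and close behind the work: a leaning board with hand-grips, 146 mm high (x 0.60 to 0.72, y -0.20 to -0.06 m), and a toy chair, 150 mm high (x over 0.68, y -0.32 to -0.22 m): pass above or in front of them.
Not all that is in view belongs to the job. Leave any green look-alike of the part that bears stick_110_center alone.

How it is judged:
At the end, for the whole second after the job is handed in: Each of the four pieces lies released and at rest on the ribs of the board of its own length: its centre within 15 mm of the board's middle across the board and 14 mm along it, within 5 mm of the height at which it lies flat on the ribs, and its length within 0.2 rad of the board's (x of block_50_center in the frame of board_50_seat between -0.015 and 0.015 m and y of block_50_center in the frame of board_50_seat between -0.014 and 0.014 m and z of block_50_center in the frame of board_50_seat between 0.005 and 0.015 m and angle between the y axis of block_50_center and the y axis of board_50_seat, either way round below 0.2 rad and linear speed of each of block_50, block_80, stick_110, lath_190 below 0.02 m/s and x of block_80_center in the frame of board_80_seat between -0.015 and 0.015 m and y of block_80_center in the frame of board_80_seat between -0.014 and 0.014 m and z of block_80_center in the frame of board_80_seat between 0.004 and 0.014 m and angle between the y axis of block_80_center and the y axis of board_80_seat, either way round below 0.2 rad and x of stick_110_center in the frame of board_110_seat between -0.015 and 0.015 m and y of stick_110_center in the frame of board_110_seat between -0.014 and 0.014 m and z of stick_110_center in the frame of board_110_seat between 0.001 and 0.011 m and angle between the y axis of stick_110_center and the y axis of board_110_seat, either way round below 0.2 rad and x of lath_190_center in the frame of board_190_seat between -0.015 and 0.015 m and y of lath_190_center in the frame of board_190_seat between -0.014 and 0.014 m and z of lath_190_center in the frame of board_190_seat between 0 and 0.01 m and angle between the y axis of lath_190_center and the y axis of board_190_seat, either way round below 0.2 rad); the robot touches nothing.
It fails at once if the sanding block is shifted by more than 25 mm (distance of sanding_block_center from where it was at the start of the episode above 0.025 m).
It fails at once if the marker is shifted by more than 25 mm (distance of marker_center from where it was at the start of the episode above 0.025 m).
It also fails if it takes over 128 s, if anything falls off the work surface, if the arm or the gripper's body presses on something with over 40 N, if the wrist force passes 120 N, or if a joint passes its speed limit or range.

## Working session

There is one attempt and no reset: what is moved stays moved. The work goes in short steps, Python scripts to look and compute and a tool call to move; the robot and the scene stay as the last step left them, time stands still between calls to the robot, and variables do not carry over. Pictures are saved under pics/ and viewed, at most 14 in all, crops included, and the job is handed in when it is done.

Besides the shell and the picture viewer there is one more tool, called after ">>>" as name([rows], argument=value, ...), one row to a line, values as JSON. servo_tool: Moves the arm, as the interface text tells. Its arguments: {"type":"object","properties":{"translation":{"type":"array"},"yaw":{"type":"array"},"fingers":{"type":"number"},"force":{"type":"number"}},"required":["translation","yaw"]}

```bash
mkdir -p pics
python3 - <<'E'
from bench import observe, imaging
import cv2, numpy as np
for n in ("scene","top"):
    p,d=imaging.capture(n); cv2.imwrite(f"pics/{n}0.png",p); np.save(f"pics/{n}0.npy",d)
    i=imaging.camera_info(n); print(n,np.round(i["K"],1).tolist(),np.round(i["extrinsics"],3).tolist(),[k for k in i],(d>0).mean())
s=observe();print(s["time_s"],s["position"],s["eef_rot"],s["gripper_width"])
E
```

```text
scene [[449.1, 0.0, 321.9], [0.0, 449.1, 238.0], [0.0, 0.0, 1.0]] [[0.905, -0.426, 0.021, -0.556], [0.187, 0.439, 0.879, -0.146], [-0.383, -0.791, 0.477, -0.831], [0.0, 0.0, 0.0, 1.0]] ['K', 'extrinsics'] 0.9959700520833333
top [[469.8, 0.0, 314.4], [0.0, 469.8, 234.5], [0.0, 0.0, 1.0]] [[0.022, -1.0, 0.013, -0.022], [0.994, 0.023, 0.107, -0.598], [-0.108, 0.011, 0.994, -1.167], [0.0, 0.0, 0.0, 1.0]] ['K', 'extrinsics'] 0.995869140625
0.1 [0.17693173 0.52043913 0.21082467] [ 1.63173873e-01  9.86597192e-01 -5.02114755e-04 -1.29128593e-04] 0.0855367781757025
```

View pics/top0.png

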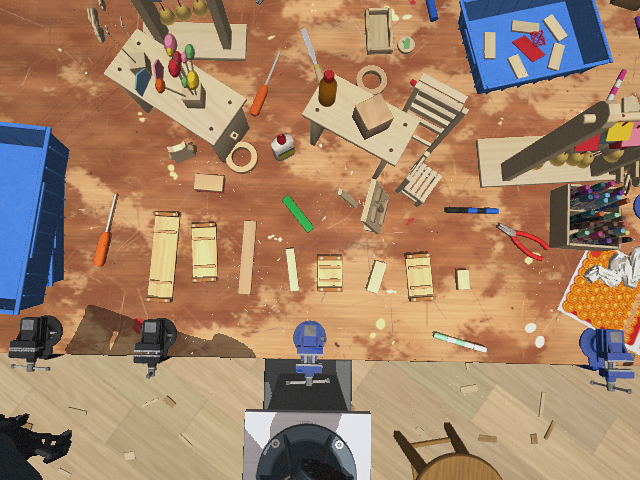

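View pics/scene0.png

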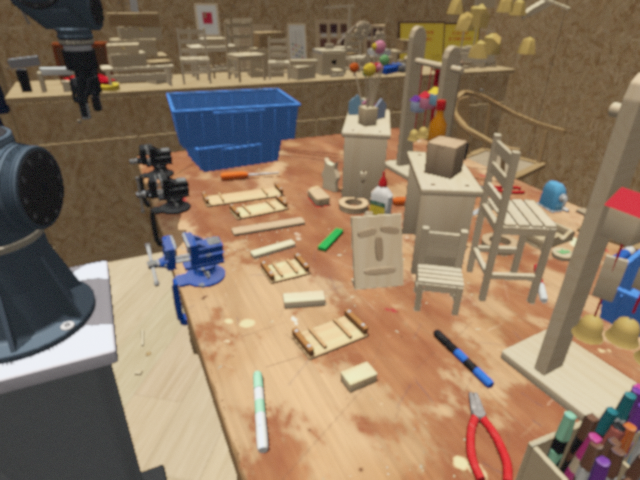

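The top view shows these boards: 190 at (164,256), 110 at (204,251), 50 at (330,272) and 80 at (418,276). The pieces are the lath (247,257), stick (292,270), block 80 (376,276) and block 50 (463,279). The stick candidates are the pale piece at (292,270) and the green one at (298,213). The pale one fits, and I'll confirm it in a crop.

```bash
cat > h.py <<'E'
import cv2, numpy as np
from bench import observe, imaging
inf=imaging.camera_info("top"); K=np.array(inf["K"]); E=np.array(inf["extrinsics"])
R,t=E[:3,:3],E[:3,3]; C=-R.T@t
def depthworld(d):
    v,u=np.mgrid[:480,:640]; 
    c=np.stack([(u-K[0,2])/K[0,0]*d,-(v-K[1,2])/K[1,1]*d,-d],-1)
    return (c-t)@R
def cast(px,z):
    px=np.atleast_2d(px).astype(float)
    r=np.c_[(px[:,0]-K[0,2])/K[0,0],-(px[:,1]-K[1,2])/K[1,1],-np.ones(len(px))]@R
    return (C+r*((z-C[2])/r[:,2])[:,None])[:,:2]
ROI={"b190":(140,200,190,310,.024),"b110":(186,212,222,288,.024),"b50":(311,248,348,296,.024),"b80":(400,246,437,306,.024),
"lath":(234,212,262,300,.010),"stick":(280,242,304,296,.012),"k80":(362,256,390,297,.018),"k50":(450,262,476,296,.020)}
def rect(p,z,roi,thr=0.004,W=None):
    x0,y0,x1,y1=roi
    hsv=cv2.cvtColor(p,cv2.COLOR_BGR2HSV)
    m=np.zeros(p.shape[:2],np.uint8)
    m[y0:y1,x0:x1]=(W[y0:y1,x0:x1,2]>thr)
    c=max(cv2.findContours(m,0,1)[0],key=cv2.contourArea)
    (cx,cy),(w,h),a=cv2.minAreaRect(cast(c[:,0],z).astype(np.float32)*1000)
    b=cv2.boxPoints(((cx,cy),(w,h),a)); e=[b[1]-b[0],b[2]-b[1]]; l=max(e,key=np.linalg.norm)
    return np.array([cx,cy]),sorted((w,h)),np.arctan(-l[0]/l[1]),m  # yaw of y axis from world y
E
python3 - <<'E'
from h import *
p=cv2.imread("pics/top0.png"); W=depthworld(np.load("pics/top0.npy"))
print("bench z",np.percentile(W[300:330,260:290,2],[5,50,95]))
M=0
for n,(a,b,c,d,z) in ROI.items():
    q,s,y,m=rect(p,z,(a,b,c,d),0.004 if z<.024 else .004,W); M=M|m
    print(n,q.round(1),np.round(s,1),round(float(y),3),"zmax",W[b:d,a:c,2][m[b:d,a:c]>0].mean().round(4))
o=p.copy();cs=cv2.findContours(M,0,1)[0];o=cv2.resize(o[195:315,140:480],None,fx=2.35,fy=2.35,interpolation=2)
for c in cs: cv2.polylines(o,[((c-[140,195])*2.35+1).astype(int)],True,(0,0,255))
cv2.imwrite("pics/c1.png",o)
E
```

```text
bench z [-3.76001062e-03 -6.85604600e-05  4.11743373e-03]
b190 [534.6 377.8] [ 75.9 231.2] -1.571 zmax 0.0249
b110 [549.6 273.8] [ 71.9 156.1] -1.47 zmax 0.0222
b50 [500.  -47.6] [66.6 88.9] -1.548 zmax 0.014
b80 [ 498.3 -278. ] [ 71.3 124.8] -1.487 zmax 0.0187
lath [536.7 164.9] [ 36.2 191.8] 1.544 zmax 0.0216
stick [508.5  47. ] [ 24.7 114.9] -1.409 zmax 0.026
k80 [ 493.8 -168.3] [34.5 81.8] 1.243 zmax 0.0246
k50 [ 492.3 -389. ] [36.1 49.4] 1.56 zmax 0.026
```

View pics/c1.png

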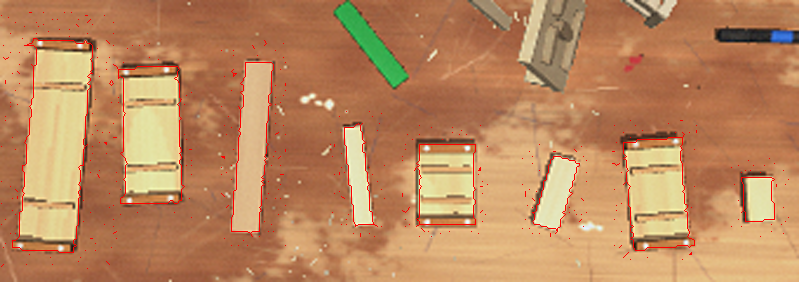

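The crop confirms the pale stick at top-image (292,270), since the look-alike is clearly green. The contours fit well, so I'll refine centres and angles with moments.

```bash
cat >> h.py <<'E'
def pose(roi,z,W,thr=0.004,k=5):
    x0,y0,x1,y1=roi; m=np.zeros((480,640),np.uint8)
    m[y0:y1,x0:x1]=W[y0:y1,x0:x1,2]>thr
    m=cv2.morphologyEx(m,cv2.MORPH_OPEN,np.ones((k,k)))
    c=max(cv2.findContours(m,0,1)[0],key=cv2.contourArea); m[:]=0; cv2.drawContours(m,[c],-1,1,-1)
    v,u=np.nonzero(m); q=cast(np.c_[u,v],z)
    mu=q.mean(0); w,V=np.linalg.eigh(np.cov((q-mu).T)); l=V[:,1]*np.sign(V[0,1])
    e=(q-mu)@np.c_[l,[-l[1],l[0]]]; r=np.percentile(e,[1.5,98.5],axis=0)
    mid=mu+r.mean(0)@np.array([l,[-l[1],l[0]]])
    return mu,mid,np.arctan2(l[1],l[0]),r[1]-r[0]   # angle of long axis from world +x
E
python3 - <<'E'
from h import *
D=np.load("pics/top0.npy")[None]
D=[D[0]]+[imaging.capture("top")[1] for _ in range(5)]
W=depthworld(np.median(D,0))
print(C.round(3))
for n,(a,b,c,d,z) in ROI.items():
    mu,mid,an,s=pose((a,b,c,d),z if z<.024 else .012,W)
    print(n,(mu*1000).round(1),(mid*1000).round(1),round(float(an),3),(s*1000).round(1))
for n,(a,b,c,d,z) in list(ROI.items())[:4]:   # cleats only
    m=np.zeros((480,640),np.uint8); m[b:d,a:c]=W[b:d,a:c,2]>.0195
    k=cv2.connectedComponentsWithStats(m); 
    i=np.argsort(-k[2][1:,4])[:2]+1; q=cast(k[3][i],.024)*1000; v=q[0]-q[1]; v*=np.sign(v[0])
    print(n,k[2][i,4],q.mean(0).round(1),np.linalg.norm(v).round(1),np.arctan2(v[1],v[0]).round(3))
E
```

```text
[0.469 0.005 1.225]
b190 [533.7 379.3] [534.5 379.3] -0.039 [224.5  62.2]
b110 [548.  274.8] [548.7 274.8] 0.078 [146.9  61.7]
b50 [501.5 -49.2] [501.6 -49.2] 0.015 [87.2 59.3]
b80 [ 496.4 -280.3] [ 496.7 -280.3] 0.094 [117.1  62.2]
lath [537.5 164.9] [538.5 164.9] -0.047 [182.9  31.4]
stick [508.3  47.8] [508.5  47.9] 0.151 [104.9  21.3]
k80 [ 494.2 -168.3] [ 494.6 -168.3] -0.302 [76.6 30.4]
k50 [ 492.5 -389.5] [ 492.3 -389.9] 0.019 [48.5 33.2]
b190 [105  97] [534.4 380.3] 219.4 -0.037
b110 [103 100] [547.7 275.8] 139.4 0.077
b50 [100  92] [501.1 -49. ] 79.2 -0.005
b80 [100  98] [ 496.7 -281. ] 109.8 0.108
```

```bash
cat > g.py <<'E'
# usage: g.py x y z(mm) axis_angle  -> yaw, then shift in tool axes (cm) after the yaw
import sys, numpy as np
from bench import observe
from scipy.spatial.transform import Rotation as Ro
x,y,z,th=map(float,sys.argv[1:5]); s=observe(); Rm=Ro.from_quat(s["eef_rot"]).as_matrix()
psi=np.arctan2(Rm[1,1],Rm[0,1]); P=th+np.pi/2; dy=-(P-psi); dy=(dy+np.pi/2)%np.pi-np.pi/2; P=psi-dy
d=np.array([x,y,z])/1000-s["position"]
T=np.array([[-np.sin(P),np.cos(P),0],[np.cos(P),np.sin(P),0],[0,0,-1]])
print("yaw %.4f shift cm %s tilt %.4f t %.2f w %.4f grip %.1f j %s"%(dy,(T@d*100).round(2),np.arccos(-Rm[2,2]),s["time_s"],s["gripper_width"],s["grip_force"],np.round(s["joints"],2)))
E
python3 g.py 538 165 100 -0.047
```

```text
yaw -0.2808 shift cm [-37.73 -33.83  11.11] tilt 0.0003 t 0.35 w 0.0856 grip 0.0 j [ 1.16  0.35  1.65 -0.    1.14 -0.08]
```

>>> servo_tool([
  [0,0,0],
  [0,0,0],
  [0,0,0],
  [-2.36,-2.11,0],
  [-2.36,-2.11,0],
  [-2.36,-2.11,0],
  [-2.36,-2.11,0],
  [-2.36,-2.11,0],
  [-2.36,-2.11,0],
  [-2.36,-2.11,0],
  [-2.36,-2.11,0],
  [-2.36,-2.11,0],
  [-2.36,-2.11,0],
  [-2.36,-2.11,0],
  [-2.36,-2.11,0],
  [-2.36,-2.11,0],
  [-2.36,-2.11,0],
  [-2.36,-2.11,0],
  [0,0,0],
  [0,0,0],
], yaw=[-0.0936,-0.0936,-0.0936,0,0,0,0,0,0,0,0,0,0,0,0,0,0,0,0,0], fingers=-1, force=40)

```text
time_s: 2.02
position: [0.5163, 0.1869, 0.211]
eef_rot: [0.025, 1.0, -0.0, -0.0]
force: [0.1, 0.7, -0.2]
gripper_width: 0.0855
grip_force: 0.0
```

```bash
python3 g.py 538 165 1 -0.047
```

```text
yaw -0.0024 shift cm [-2.27 -2.09 21.  ] tilt 0.0005 t 2.02 w 0.0855 grip 0.0 j [ 0.26  0.35  1.65  0.    1.14 -1.26]
```

>>> servo_tool([
  [-1.14,-1.05,1],
  [-1.13,-1.04,2],
  [0,0,3],
  [0,0,3],
  [0,0,3],
  [0,0,2.5],
  [0,0,2.5],
  [0,0,2],
  [0,0,1],
  [0,0,0.6],
  [0,0,0.4],
  [0,0,0],
  [0,0,0],
], yaw=[-0.0024,0,0,0,0,0,0,0,0,0,0,0,0])

```text
time_s: 3.1
position: [0.538, 0.1663, 0.0022]
eef_rot: [0.022, 1.0, 0.0, 0.001]
force: [0.3, -0.6, -0.1]
gripper_width: 0.0852
grip_force: 0.0
```

>>> servo_tool([
  [0,0,0],
  [0,0,0],
  [0,0,0],
  [0,0,0],
  [0,0,0],
  [0,0,0],
  [0,0,0],
  [0,0,0],
], yaw=[0,0,0,0,0,0,0,0], fingers=1)

```text
time_s: 3.77
position: [0.5375, 0.166, 0.0013]
eef_rot: [0.022, 1.0, -0.0, -0.0]
force: [0.1, -0.1, -0.0]
gripper_width: -0.0003
grip_force: 0.0
```

>>> servo_tool([
  [0,0,-0.5],
  [0,0,-1],
  [0,0,-2],
  [0,0,-2],
  [0,0,-1],
  [0,0,0],
  [0,0,0],
], yaw=[0,0,0,0,0,0,0])

```text
time_s: 4.35
position: [0.5376, 0.1661, 0.0666]
eef_rot: [0.022, 1.0, 0.0, 0.0]
force: [0.3, -0.2, -0.8]
gripper_width: -0.0004
grip_force: 0.0
```

```bash
python3 g.py 534 380 18 -0.038
python3 - <<'E'
from h import *
p,d=imaging.capture("scene"); cv2.imwrite("pics/s1.png",cv2.resize(p[130:330,150:420],None,fx=2.5,fy=2.5))
E
```

```text
yaw -0.0066 shift cm [ 1.18 21.37  4.86] tilt 0.0010 t 4.35 w -0.0004 grip 0.0 j [ 0.22  0.56  1.73  0.    0.85 -1.31]
```

View pics/s1.png

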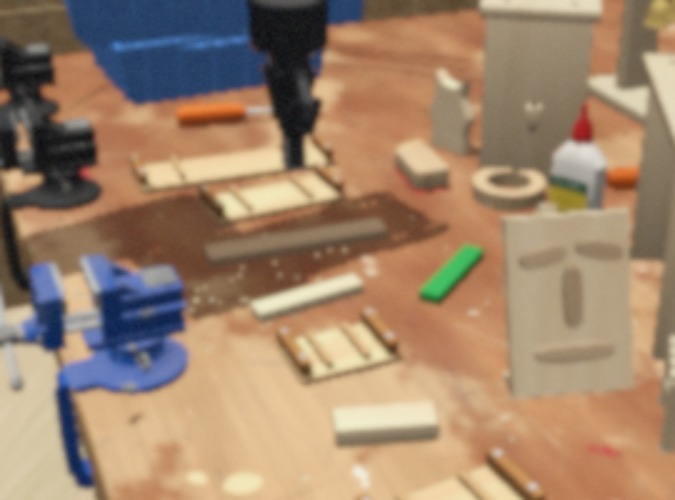

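The fingers closed fully on nothing, so I'll check the lath's position and the tip height.

Run:
```python
from h import *
i=imaging.camera_info("scene"); K2=np.array(i["K"]);E2=np.array(i["extrinsics"])
def proj(X):
    c=E2[:3,:3]@np.array(X)+E2[:3,3]; return (K2[:2,:2]@np.array([c[0],-c[1]])/-c[2]+K2[:2,2]).round(1)
a=-.047; u=np.array([np.cos(a),np.sin(a)])
for s in(-.095,0,.095): print("lath pt",proj([.538+s*u[0],.165+s*u[1],.01]), "crop", ((proj([.538+s*u[0],.165+s*u[1],.01])-[150,130])*2.5).round())
pos=observe()["position"]
print("tcp crop",((proj(pos)-[150,130])*2.5).round())
p,d=imaging.capture("scene")
v,u=np.mgrid[:480,:640]; c=np.stack([(u-K2[0,2])/K2[0,0]*d,-(v-K2[1,2])/K2[1,1]*d,-d],-1); W=(c-E2[:3,3])@E2[:3,:3]
m=(np.abs(W[...,0]-.5376)<.03)&(np.abs(W[...,1]-.166)<.06)&(W[...,2]>.02)&(W[...,2]<.15)
z=np.sort(W[m][:,2]); print("tip z",z[:10].round(4), m.sum())
p,d=imaging.capture("top"); W=depthworld(d); cv2.imwrite("pics/t1.png",cv2.resize(p[195:315,140:480],None,fx=2.35,fy=2.35))
```

```text
lath pt [231.8 230.3] crop [205. 251.]
lath pt [268.3 224.4] crop [296. 236.]
lath pt [302.7 218.9] crop [382. 222.]
tcp crop [292. 186.]
tip z [0.0842 0.0842 0.0851 0.0852 0.0855 0.0861 0.0861 0.0864 0.0867 0.0872] 248
```

View pics/t1.png

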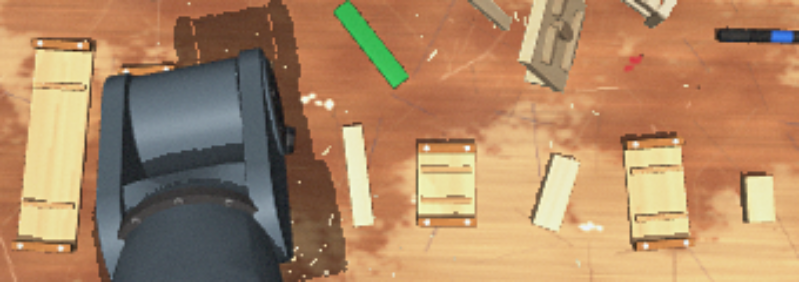

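```bash
cat >> h.py <<'E'
i2=imaging.camera_info("scene"); K2=np.array(i2["K"]);E2=np.array(i2["extrinsics"])
def sworld(d):
    v,u=np.mgrid[:480,:640]; c=np.stack([(u-K2[0,2])/K2[0,0]*d,-(v-K2[1,2])/K2[1,1]*d,-d],-1); return (c-E2[:3,3])@E2[:3,:3]
def tip(p,d,pos):
    W=sworld(d); m=(np.hypot(W[...,0]-pos[0],W[...,1]-pos[1])<.07)&(W[...,2]>pos[2]-.04)&(W[...,2]<pos[2]+.15)&(p.max(-1)<110)
    q=W[m]; return [ (z,n) for z,n in zip(range(-40,150,5),np.histogram((q[:,2]-pos[2])*1000,range(-40,155,5))[0])if n]
E
python3 - <<'E'
from h import *
print(tip(cv2.imread("pics/scene0.png"),np.load("pics/scene0.npy"),[.177,.5204,.2108]))
p,d=imaging.capture("scene"); print(tip(p,d,observe()["position"]))
cv2.imwrite("pics/s2.png",cv2.resize(p[120:250,210:330],None,fx=4.5,fy=4.5,interpolation=cv2.INTER_CUBIC))
E
```

```text
[(30, np.int64(26)), (35, np.int64(31)), (40, np.int64(38)), (45, np.int64(33)), (50, np.int64(41)), (55, np.int64(36)), (60, np.int64(39)), (65, np.int64(41)), (70, np.int64(28)), (75, np.int64(38)), (80, np.int64(31)), (85, np.int64(42)), (90, np.int64(49)), (95, np.int64(53)), (100, np.int64(38)), (105, np.int64(44)), (110, np.int64(44)), (115, np.int64(52)), (120, np.int64(65)), (125, np.int64(65)), (130, np.int64(65)), (135, np.int64(44)), (140, np.int64(31)), (145, np.int64(52))]
[(20, np.int64(1)), (25, np.int64(12)), (30, np.int64(14)), (35, np.int64(9)), (40, np.int64(15)), (45, np.int64(15)), (50, np.int64(15)), (55, np.int64(8)), (60, np.int64(3)), (65, np.int64(16)), (70, np.int64(30)), (75, np.int64(17)), (80, np.int64(20)), (85, np.int64(35)), (90, np.int64(25)), (95, np.int64(34)), (100, np.int64(43)), (105, np.int64(50)), (110, np.int64(49)), (115, np.int64(45)), (120, np.int64(49)), (125, np.int64(47)), (130, np.int64(35)), (135, np.int64(25)), (140, np.int64(23)), (145, np.int64(45))]
```

View pics/s2.png

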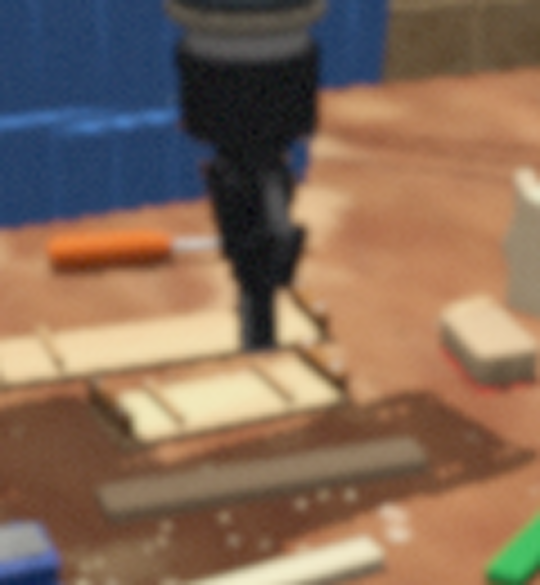

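The picture and depth both put the shut fingertips about 19 mm above the reported TCP, and about 30 mm above it when open. The offset therefore starts from the grasp point, and I need to go about 19 mm lower.

>>> servo_tool([
  [0,-0.1,0],
  [0,0,0],
  [0,0,0],
  [0,0,0],
  [0,0,0],
  [0,0,0],
  [0,0,1.5],
  [0,0,2],
  [0,0,2],
  [0,0,1.5],
  [0,0,0.8],
  [0,0,0.4],
  [0,0,0.2],
  [0,0,0],
  [0,0,0],
], yaw=[0,0,0,0,0,0,0,0,0,0,0,0,0,0,0], fingers=-1)

```text
time_s: 5.8
position: [0.538, 0.1651, -0.017]
eef_rot: [0.022, 1.0, 0.0, 0.001]
force: [0.4, 0.1, 0.2]
gripper_width: 0.0852
grip_force: 0.0
```

>>> servo_tool([
  [0,0,0],
  [0,0,0],
  [0,0,0],
  [0,0,0],
  [0,0,0],
  [0,0,0],
  [0,0,0],
  [0,0,0],
], yaw=[0,0,0,0,0,0,0,0], fingers=1)

```text
time_s: 6.47
position: [0.5377, 0.1651, -0.0173]
eef_rot: [0.022, 1.0, 0.0, 0.0]
force: [-1.1, 0.3, 6.0]
gripper_width: 0.0304
grip_force: 40.0
```

>>> servo_tool([
  [0,0,-0.5],
  [0,0,-1.5],
  [0,0,-2],
  [0,0,-2],
  [0,0,-2],
  [0.09,1.46,0],
  [0.11,2,0],
  [0.11,2,0],
  [0.11,2,0],
  [0.11,2,0],
  [0.11,2,0],
  [0.11,2,0],
  [0.11,2,0],
  [0.11,2,0],
  [0.11,2,0],
  [0.11,2,0],
  [0,0,0],
  [0,0,0],
], yaw=[0,0,0,0,0,-0.009,0,0,0,0,0,0,0,0,0,0,0,0])

```text
time_s: 7.97
position: [0.5329, 0.3803, 0.0622]
eef_rot: [0.017, 1.0, -0.0, -0.0]
force: [-0.3, -0.4, -0.8]
gripper_width: 0.0307
grip_force: 39.8
```

```bash
python3 g.py 534 380 0 -0.038
python3 - <<'E'
from h import *
p,d=imaging.capture("scene"); cv2.imwrite("pics/s3.png",cv2.resize(p[120:270,180:360],None,fx=3.5,fy=3.5,interpolation=cv2.INTER_CUBIC))
E
```

```text
yaw 0.0038 shift cm [-0.11 -0.03  6.22] tilt 0.0003 t 7.97 w 0.0307 grip 39.8 j [ 0.55  0.71  1.47 -0.    0.97 -0.99]
```

View pics/s3.png

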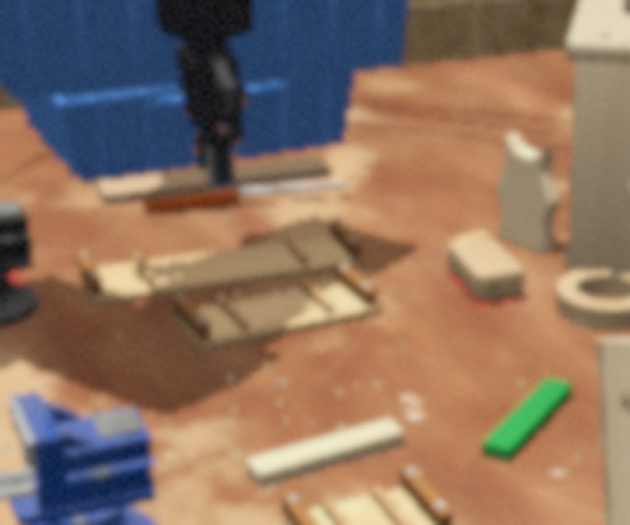

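The lath is held level above its board (crop around 215,175).

>>> servo_tool([
  [-0.1,0,1],
  [0,0,2],
  [0,0,1.5],
  [0,0,1],
  [0,0,0.5],
  [0,0,0.25],
  [0,0,0],
  [0,0,0],
], yaw=[0.004,0,0,0,0,0,0,0])

```text
time_s: 8.68
position: [0.5347, 0.38, 0.0004]
eef_rot: [0.02, 1.0, 0.0, 0.0]
force: [0.7, -0.4, -0.3]
gripper_width: 0.0308
grip_force: 39.8
```

>>> servo_tool([
  [0,0,0],
  [0,0,0],
  [0,0,0],
  [0,0,0],
  [0,0,0],
  [0,0,0],
  [0,0,-0.5],
  [0,0,-2],
  [0,0,-3],
  [0,0,-3],
  [0,0,-1.5],
  [0,0,0],
], yaw=[0,0,0,0,0,0,0,0,0,0,0,0], fingers=-1)

```text
time_s: 9.68
position: [0.5361, 0.381, 0.1044]
eef_rot: [0.02, 1.0, 0.002, 0.003]
force: [-0.7, -0.7, 0.6]
gripper_width: 0.0855
grip_force: 0.0
```

```bash
python3 g.py 508.4 47.8 -18 0.151
```

```text
yaw -0.1905 shift cm [  7.75 -32.52  12.24] tilt 0.0067 t 9.68 w 0.0855 grip 0.0 j [ 0.55  0.65  1.44  0.    1.04 -0.98]
```

>>> servo_tool([
  [0,0,0],
  [0,0,0],
  [0.62,-2.5,0],
  [0.6,-2.5,0],
  [0.6,-2.5,0],
  [0.6,-2.5,0],
  [0.6,-2.5,0],
  [0.6,-2.5,0],
  [0.6,-2.5,0],
  [0.6,-2.5,0],
  [0.6,-2.5,0],
  [0.6,-2.5,0],
  [0.6,-2.5,0],
  [0.6,-2.5,0],
  [0.5,-2.5,0],
  [0,0,0],
  [0,0,0],
  [0,0,0],
], yaw=[-0.095,-0.0955,0,0,0,0,0,0,0,0,0,0,0,0,0,0,0,0])

```text
time_s: 11.18
position: [0.5067, 0.0473, 0.0995]
eef_rot: [-0.075, 0.997, 0.0, -0.0]
force: [-0.5, -0.0, -0.1]
gripper_width: 0.0854
grip_force: 0.0
```

```bash
python3 g.py 508.4 47.8 -15 0.151
python3 - <<'E'
from h import *
W=depthworld(np.median([imaging.capture("top")[1] for _ in range(3)],0))
a,b,c,d,z=ROI["b190"]
m=np.zeros((480,640),np.uint8); m[b+12:d-12,a:c]=W[b+12:d-12,a:c,2]>.019
m=cv2.morphologyEx(m,cv2.MORPH_OPEN,np.ones((5,5)));v,u=np.nonzero(m); q=cast(np.c_[u,v],.026)*1000;print(q.mean(0),np.median(W[m>0][:,2]),np.ptp(q,axis=0))
E
```

```text
yaw -0.0003 shift cm [-0.18  0.03 11.45] tilt 0.0005 t 11.18 w 0.0854 grip 0.0 j [ 0.    0.43  1.86  0.    0.86 -1.72]
[534.94887495 377.72458877] 0.025827177373646995 [188.88541023  38.21697239]
```

The lath lies flat on its board: its top is at 26 mm and its centre is within 3 mm. Next is the stick.

>>> servo_tool([
  [-0.18,0,1.5],
  [0,0,3],
  [0,0,3],
  [0,0,2],
  [0,0,1],
  [0,0,0.6],
  [0,0,0.3],
  [0,0,0],
  [0,0,0],
], yaw=[0,0,0,0,0,0,0,0,0])

```text
time_s: 12.08
position: [0.5093, 0.0473, -0.0133]
eef_rot: [-0.075, 0.997, -0.0, 0.001]
force: [0.6, -0.6, 0.3]
gripper_width: 0.0851
grip_force: 0.0
```

>>> servo_tool([
  [0,0,0],
  [0,0,0],
  [0,0,0],
  [0,0,0],
  [0,0,0],
  [0,0,0],
  [0,0,0],
  [0,0,0],
  [0,0,0],
], yaw=[0,0,0,0,0,0,0,0,0], fingers=1)

```text
time_s: 12.83
position: [0.5088, 0.0472, -0.0139]
eef_rot: [-0.075, 0.997, -0.0, 0.0]
force: [-0.7, 0.1, 5.6]
gripper_width: 0.0206
grip_force: 39.3
```

>>> servo_tool([
  [0,0,-0.5],
  [0,0,-1.5],
  [0,0,-2],
  [0,0,-2],
  [0,0,-2],
  [0,0,0],
  [0,0,0],
], yaw=[0,0,0,0,0,0,0])

```text
time_s: 13.42
position: [0.5092, 0.0472, 0.0667]
eef_rot: [-0.075, 0.997, -0.0, 0.001]
force: [0.7, -0.3, 0.2]
gripper_width: 0.0202
grip_force: 39.3
```

```bash
python3 g.py 548 275.5 2 0.077
```

```text
yaw 0.0739 shift cm [-5.63 22.46  6.47] tilt 0.0020 t 13.42 w 0.0202 grip 39.3 j [ 0.    0.49  1.87 -0.    0.78 -1.72]
```

>>> servo_tool([
  [0,0,0],
  [-0.5,2,0],
  [-0.5,2,0],
  [-0.5,2,0],
  [-0.5,2,0],
  [-0.5,2,0],
  [-0.5,2,0],
  [-0.5,2,0],
  [-0.5,2,0],
  [-0.5,2,0],
  [-0.5,2,0],
  [-0.63,2.46,0],
  [0,0,0],
  [0,0,0],
  [0,0,0],
], yaw=[0.074,0,0,0,0,0,0,0,0,0,0,0,0,0,0])

```text
time_s: 14.67
position: [0.5468, 0.2749, 0.0647]
eef_rot: [-0.039, 0.999, -0.0, -0.001]
force: [0.5, -0.1, -0.9]
gripper_width: 0.0207
grip_force: 39.3
```

```bash
python3 g.py 548 275.5 3 0.077
```

```text
yaw 0.0000 shift cm [-0.12  0.05  6.17] tilt 0.0020 t 14.67 w 0.0207 grip 39.3 j [ 0.39  0.64  1.59 -0.    0.91 -1.26]
```

>>> servo_tool([
  [-0.1,0.05,1],
  [0,0,2],
  [0,0,1.5],
  [0,0,1],
  [0,0,0.5],
  [0,0,0.2],
  [0,0,0],
  [0,0,0],
], yaw=[0,0,0,0,0,0,0,0])

```text
time_s: 15.33
position: [0.5489, 0.2761, 0.0044]
eef_rot: [-0.038, 0.999, 0.0, 0.0]
force: [0.1, -0.3, -0.4]
gripper_width: 0.0207
grip_force: 39.3
```

>>> servo_tool([
  [0,0,0],
  [0,0,0],
  [0,0,0],
  [0,0,0],
  [0,0,0],
  [0,0,0],
  [0,0,-0.5],
  [0,0,-2],
  [0,0,-3],
  [0,0,-3],
  [0,0,-1.5],
  [0,0,0],
  [0,0,0],
], yaw=[0,0,0,0,0,0,0,0,0,0,0,0,0], fingers=-1)

```text
time_s: 16.42
position: [0.5488, 0.2762, 0.1046]
eef_rot: [-0.038, 0.999, 0.0, 0.001]
force: [0.2, 0.1, -0.1]
gripper_width: 0.0855
grip_force: 0.0
```

```bash
python3 g.py 494.4 -168.3 -14 -0.302
```

```text
yaw 0.3789 shift cm [ -8.03 -44.05  11.86] tilt 0.0016 t 16.42 w 0.0855 grip 0.0 j [ 0.39  0.59  1.57 -0.    0.99 -1.26]
```

>>> servo_tool([
  [0,0,0],
  [0,0,0],
  [0,0,0],
  [0,0,0],
  [-0.53,-2.93,0],
  [-0.53,-2.93,0],
  [-0.53,-2.93,0],
  [-0.53,-2.93,0],
  [-0.53,-2.93,0],
  [-0.53,-2.93,0],
  [-0.53,-2.93,0],
  [-0.53,-2.93,0],
  [-0.53,-2.93,0],
  [-0.53,-2.93,0],
  [-0.53,-2.93,0],
  [-0.53,-2.93,0],
  [-0.53,-2.93,0],
  [-0.53,-2.93,0],
  [-0.53,-2.93,0],
  [0,0,0],
], yaw=[0.0947,0.0947,0.0947,0.0948,0,0,0,0,0,0,0,0,0,0,0,0,0,0,0,0])

```text
time_s: 18.08
position: [0.4926, -0.1709, 0.1026]
eef_rot: [0.152, 0.988, -0.0, -0.001]
force: [0.4, 0.1, -0.3]
gripper_width: 0.0854
grip_force: 0.0
```

>>> servo_tool([
  [0,0,0],
  [0,0,0],
], yaw=[0,0])

```text
time_s: 18.25
position: [0.4931, -0.1666, 0.1029]
eef_rot: [0.151, 0.989, 0.0, -0.001]
force: [-0.7, 0.0, -0.2]
gripper_width: 0.0853
grip_force: 0.0
```

```bash
python3 g.py 494.4 -168.3 -12 -0.302
python3 - <<'E'
from h import *
W=depthworld(np.median([imaging.capture("top")[1] for _ in range(3)],0))
a,b,c,d,z=ROI["b110"]
m=np.zeros((480,640),np.uint8); m[b+10:d-12,a:c]=W[b+10:d-12,a:c,2]>.0195
m=cv2.morphologyEx(m,cv2.MORPH_OPEN,np.ones((5,5)));v,u=np.nonzero(m); q=cast(np.c_[u,v],.028)*1000;print(q.mean(0),np.median(W[m>0][:,2]),np.ptp(q,axis=0))
E
```

```text
yaw -0.0004 shift cm [-0.17 -0.12 11.49] tilt 0.0019 t 18.25 w 0.0853 grip 0.0 j [-0.42  0.44  1.82  0.    0.88 -1.68]
[549.44960974 273.84551722] 0.02782904071012875 [107.41665748  27.8847821 ]
```

The stick is well placed. Next is block 80.

>>> servo_tool([
  [-0.15,-0.12,1.5],
  [0,0,3],
  [0,0,3],
  [0,0,2],
  [0,0,1],
  [0,0,0.6],
  [0,0,0.3],
  [0,0,0],
  [0,0,0],
], yaw=[0,0,0,0,0,0,0,0,0])

```text
time_s: 19.15
position: [0.4954, -0.169, -0.0093]
eef_rot: [0.15, 0.989, -0.0, 0.001]
force: [0.3, 0.5, 0.3]
gripper_width: 0.0854
grip_force: 0.0
```

>>> servo_tool([
  [0,0,0],
  [0,0,0],
  [0,0,0],
  [0,0,0],
  [0,0,0],
  [0,0,0],
  [0,0,0],
  [0,0,0],
  [0,0,0],
], yaw=[0,0,0,0,0,0,0,0,0], fingers=1)

```text
time_s: 19.9
position: [0.4949, -0.1689, -0.0098]
eef_rot: [0.15, 0.989, -0.0, 0.0]
force: [-0.8, -0.4, 6.0]
gripper_width: 0.0288
grip_force: 39.7
```

>>> servo_tool([
  [0,0,-0.5],
  [0,0,-1.5],
  [0,0,-2],
  [0,0,-2],
  [0,0,-2],
  [0,0,0],
  [0,0,0],
], yaw=[0,0,0,0,0,0,0])

```text
time_s: 20.48
position: [0.4952, -0.169, 0.0707]
eef_rot: [0.15, 0.989, -0.0, 0.001]
force: [-0.1, -0.2, -0.8]
gripper_width: 0.0289
grip_force: 39.6
```

```bash
python3 g.py 496.7 -280.7 5 0.1
```

```text
yaw -0.4020 shift cm [  0.97 -11.13   6.57] tilt 0.0020 t 20.48 w 0.0289 grip 39.6 j [-0.42  0.5   1.84  0.    0.81 -1.69]
```

>>> servo_tool([
  [0,0,0],
  [0,0,0],
  [0,0,0],
  [0,0,0],
  [0.17,-2,0],
  [0.17,-2,0],
  [0.17,-2,0],
  [0.17,-2,0],
  [0.17,-2,0],
  [0.12,-1.13,0],
  [0,0,0],
  [0,0,0],
  [0,0,0],
], yaw=[-0.1,-0.1,-0.1,-0.102,0,0,0,0,0,0,0,0,0])

```text
time_s: 21.57
position: [0.4959, -0.2795, 0.0693]
eef_rot: [-0.05, 0.999, 0.0, -0.0]
force: [0.0, -1.0, 0.3]
gripper_width: 0.0285
grip_force: 39.7
```

```bash
python3 g.py 496.7 -280.7 7 0.1
```

```text
yaw 0.0002 shift cm [-0.07 -0.13  6.23] tilt 0.0012 t 21.57 w 0.0285 grip 39.7 j [-0.6   0.57  1.71  0.    0.86 -2.27]
```

>>> servo_tool([
  [-0.05,-0.1,1],
  [0,0,2],
  [0,0,1.5],
  [0,0,1],
  [0,0,0.5],
  [0,0,0.25],
  [0,0,0],
  [0,0,0],
], yaw=[0,0,0,0,0,0,0,0])

```text
time_s: 22.23
position: [0.4972, -0.2816, 0.0078]
eef_rot: [-0.05, 0.999, -0.0, 0.0]
force: [-0.2, 0.1, -0.3]
gripper_width: 0.0284
grip_force: 39.7
```

>>> servo_tool([
  [0,0,0],
  [0,0,0],
  [0,0,0],
  [0,0,0],
  [0,0,0],
  [0,0,0],
  [0,0,-0.5],
  [0,0,-2],
  [0,0,-3],
  [0,0,-3],
  [0,0,-1.5],
  [0,0,0],
  [0,0,0],
], yaw=[0,0,0,0,0,0,0,0,0,0,0,0,0], fingers=-1)

```text
time_s: 23.32
position: [0.497, -0.2816, 0.1081]
eef_rot: [-0.05, 0.999, -0.001, 0.001]
force: [1.3, -0.9, -0.4]
gripper_width: 0.0856
grip_force: 0.0
```

```bash
python3 g.py 492.5 -390.3 -12 0.019
```

```text
yaw 0.0810 shift cm [  0.66 -10.86  12.01] tilt 0.0017 t 23.32 w 0.0856 grip 0.0 j [-0.6   0.51  1.69 -0.    0.94 -2.27]
```

>>> servo_tool([
  [0,0,0],
  [0.12,-2,0],
  [0.12,-2,0],
  [0.12,-2,0],
  [0.15,-2,0],
  [0.15,-2.86,0],
  [0,0,0],
  [0,0,0],
  [0,0,3],
  [0,0,3],
  [0,0,2.5],
  [0,0,2],
  [0,0,1],
  [0,0,0.4],
  [0,0,0],
  [0,0,0],
  [0,0,0],
], yaw=[0.081,0,0,0,0,0,0,0,0,0,0,0,0,0,0,0,0])

```text
time_s: 24.73
position: [0.4929, -0.3906, -0.0104]
eef_rot: [-0.01, 1.0, -0.001, 0.001]
force: [0.3, 0.4, -0.3]
gripper_width: 0.0854
grip_force: 0.0
```

>>> servo_tool([
  [0,0,0],
  [0,0,0],
  [0,0,0],
  [0,0,0],
  [0,0,0],
  [0,0,0],
  [0,0,0],
  [0,0,0],
  [0,0,0],
], yaw=[0,0,0,0,0,0,0,0,0], fingers=1)

```text
time_s: 25.48
position: [0.4925, -0.3904, -0.0113]
eef_rot: [-0.009, 1.0, -0.0, 0.0]
force: [-0.3, 0.2, 6.2]
gripper_width: 0.0286
grip_force: 39.9
```

>>> servo_tool([
  [0,0,-0.5],
  [0,0,-1.5],
  [0,0,-2],
  [0,0,-3],
  [0,0,-2],
  [0,0,-1],
  [0,0,0],
  [0,0,0],
], yaw=[0,0,0,0,0,0,0,0])

```text
time_s: 26.15
position: [0.4921, -0.39, 0.0883]
eef_rot: [-0.01, 1.0, -0.0, 0.0]
force: [1.2, -0.3, -1.0]
gripper_width: 0.0288
grip_force: 39.3
```

```bash
python3 g.py 501.2 -49.1 7 0.005
```

```text
yaw 0.0140 shift cm [-1.08 34.09  8.13] tilt 0.0001 t 26.15 w 0.0288 grip 39.3 j [-0.74  0.63  1.54 -0.    0.97 -2.33]
```

>>> servo_tool([
  [-0.08,2.09,0],
  [-0.08,2.5,0],
  [-0.08,2.5,0],
  [-0.08,2.5,0],
  [-0.08,2.5,0],
  [-0.08,2.5,0],
  [-0.08,2.5,0],
  [-0.08,2.5,0],
  [-0.08,2.5,0],
  [-0.08,2.5,0],
  [-0.08,2.5,0],
  [-0.08,2.5,0],
  [-0.06,2.5,0],
  [-0.06,2,0],
  [0,0,0],
  [0,0,0],
  [0,0,0],
], yaw=[0.014,0,0,0,0,0,0,0,0,0,0,0,0,0,0,0,0])

```text
time_s: 27.57
position: [0.5006, -0.0496, 0.0875]
eef_rot: [-0.003, 1.0, 0.0, -0.001]
force: [0.1, -0.5, -0.9]
gripper_width: 0.0291
grip_force: 39.4
```

```bash
python3 g.py 501.2 -49.1 6 0.005
```

```text
yaw 0.0001 shift cm [-0.06  0.05  8.15] tilt 0.0014 t 27.57 w 0.0291 grip 39.4 j [-0.19  0.44  1.88 -0.    0.83 -1.77]
```

>>> servo_tool([
  [-0.03,0,2],
  [0,0,2.5],
  [0,0,1.9],
  [0,0,1],
  [0,0,0.5],
  [0,0,0.25],
  [0,0,0],
  [0,0,0],
], yaw=[0,0,0,0,0,0,0,0])

```text
time_s: 28.23
position: [0.5019, -0.0494, 0.0075]
eef_rot: [-0.002, 1.0, -0.0, 0.001]
force: [0.1, 0.3, -0.1]
gripper_width: 0.029
grip_force: 39.4
```

>>> servo_tool([
  [0,0,0],
  [0,0,0],
  [0,0,0],
  [0,0,0],
  [0,0,0],
  [0,0,0],
  [0,0,-0.5],
  [0,0,-2],
  [0,0,-3],
  [0,0,-3],
  [0,0,-3],
  [0,0,-3],
  [0,0,-3],
  [2,-2,0],
  [2,-2,0],
  [2,-2,0],
  [2,-2,0],
  [0,0,0],
  [0,0,0],
], yaw=[0,0,0,0,0,0,0,0,0,0,0,0,0,0,0,0,0,0,0], fingers=-1)

```text
time_s: 29.82
position: [0.4213, -0.1302, 0.1823]
eef_rot: [-0.001, 1.0, -0.0, 0.0]
force: [-0.2, 0.7, 0.0]
gripper_width: 0.0853
grip_force: 0.0
```

Run:
```python
from h import *
P=[imaging.capture("top") for _ in range(3)]; W=depthworld(np.median([x[1] for x in P],0))
for n,(i,j,th,zt) in {"b190":(12,12,.0195,.026),"b110":(10,12,.0195,.028),"b50":(8,8,.024,.036),"b80":(10,10,.024,.034)}.items():
    a,b,c,d,z=ROI[n]; m=np.zeros((480,640),np.uint8); m[b+i:d-j,a:c]=W[b+i:d-j,a:c,2]>th
    m=cv2.morphologyEx(m,cv2.MORPH_OPEN,np.ones((3,3)));v,u=np.nonzero(m); q=cast(np.c_[u,v],zt)*1000;print(n,q.mean(0),np.median(W[m>0][:,2]),np.ptp(q,axis=0))
cv2.imwrite("pics/t2.png",cv2.resize(P[0][0][150:315,140:500],None,fx=2.2,fy=2.2,interpolation=2))
s=imaging.capture("scene")[0]; cv2.imwrite("pics/s4.png",cv2.resize(s[150:400,170:520],None,fx=2.2,fy=2.2))
```

```text
b190 [544.81780889 377.26814023] 0.02571478125585719 [207.02304774  61.93752692]
b110 [563.10984905 275.0944823 ] 0.027352224378737418 [125.87851108  61.47339804]
b50 [502.16017342 -50.62416623] 0.03612078225636017 [48.43678305 28.64976862]
b80 [ 493.50152342 -278.06098   ] 0.034175088624364386 [87.1946301  73.43234463]
```

View pics/t2.png

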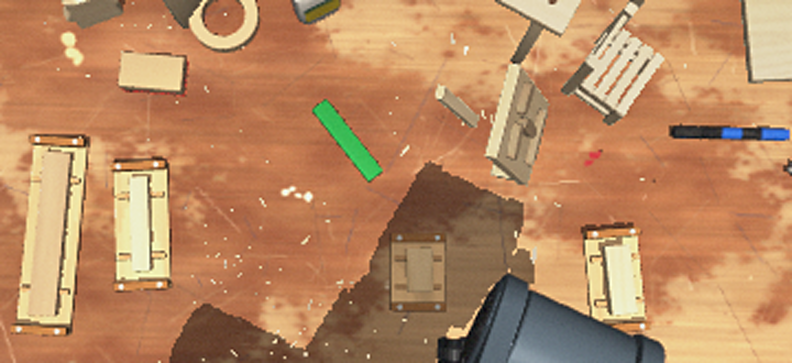

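View pics/s4.png

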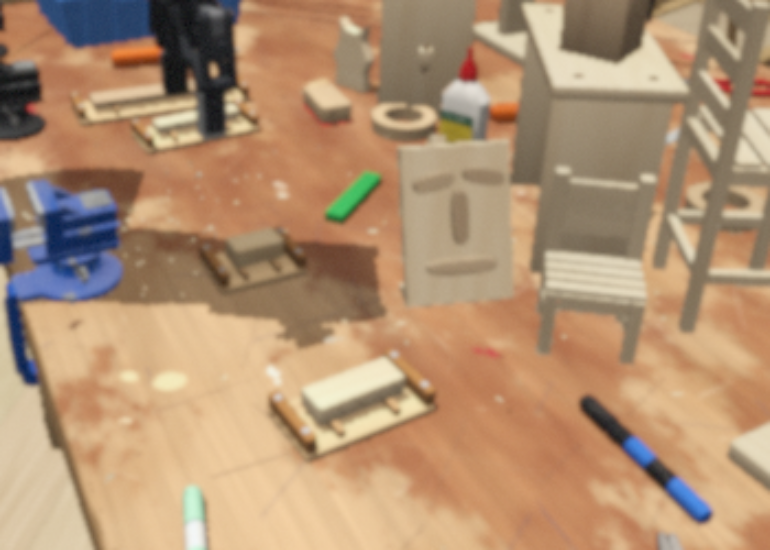

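Both views show all four pieces lying flat between the cleats on their own boards. In the top crop they are the lath at (50,233), stick (140,222), block 50 (419,270) and block 80 (620,277). The sanding block and marker are unmoved.

```bash
python3 -c "
from bench import ctrl; print(ctrl.job_done())"
```

```text
the job is handed in; nothing more can be done
None
```

All four pieces lie flat on the boards of their own length and are let go, the sanding block and marker are where they were, and the job is handed in at about 30 s of the 128 s; no verdict came back.

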